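Wedge the rocking projector

ROBOT

A 7-joint arm with a two-finger parallel gripper is mounted at the origin on the work surface. World frame = base frame: x ahead of the robot, y to its left, z up, the work surface at z = 0. Lengths are in m, angles in rad, forces in N, time in s.
With the tool pointing down it reaches from about 0.35 to 0.9 m from the base axis. Payload 8.1 kg.
Tool frame: the origin (TCP) lies midway between the tips of the shut fingers; the grasp point (between the pads) lies 19 mm behind it (arm.pinch_z is the distance from the TCP to the grasp point, in m); z points along the fingers, y is the direction in which the jaws open and shut (so a half turn about z gives the same grasp; the last joint's range is limited). The gripper opens to 92 mm and grips with 3 to 60 N. Pads are 19 mm wide; open, the fingers measure 130 mm over their backs; the gripper's body (75 mm by 190 mm) begins 47 mm behind the grasp point.
Start: joints at [-1.337, 0.434, 0.025, 1.573, -0.012, 1.134, -0.075], TCP at [0.207, 0.59, 0.19] pointing down, gripper open.
Joint ranges: [-2.62, 2.62], [-0.44, 2.09], [-1.27, 1.32], [0.08, 2.57], [-1.32, 4.46], [0.12, 2], [-2.74, 2.74]. Speed limits (rad/s): [2.22, 2.22, 3.01, 3.01, 3.14, 3.14, 3.14].

INTERFACE

Orientations are given as a rotation vector (axis times angle).
In Python, from cell import arm, eyes gives the robot as it stands.
- The arm moves only by the tool apply_moves, never from a script. Its argument "targets" is one flat list of numbers, 5 for each row, row after row: the closure, from 0 (fully open) to 1 (shut), then the shift along the tool's x, y, z each as a share of 40 cm, from -1 to 1, then the turn about the tool's z as a share of pi/2 rad, from -1 to 1. A call has 1 to 20 rows; each row shifts and turns the commanded pose from where the row before left it, along the tool's axes as they then stand; what a row does not reach is not made up. A row lasts 1/8 s, in which the tool goes at most 62.5 mm and 10.7 degrees, less where a joint would pass 70% of its speed; a pose out of reach is approached as far as the arm can. A call with a number of a shift or a turn outside -1 to 1 is refused whole. A call with a gripper value outside its range is refused whole. The fingers move at their own pace and stop on an object; "grip_force" is the grip in N (left out, the last holds). Time passes only in rows, so rows that do not move let the fingers close. It gives the time, the measured TCP pose, the force and the opening at its end, in the units of the state.
- arm.observe(): the state, without advancing time (a new reading comes with each control period).
- eyes.get_image(name): name is "side" or "top"; returns the picture (400x640x3 uint8, red, green, blue); there is no depth.
- eyes.camera_params(name): a dict with "camera_matrix" (3x3 intrinsics, pixels), "xyz" and "attitude" of the camera in the world. Camera axes: x right, y down, z forward; pixel columns grow to the right and rows downward; lengths in m; the calibration is good to about 2 mm. A picture is of the moment at which its call begins. camera_params takes no time and is no camera call.
- arm.sign_off(): hands the job in, once; it reports no verdict.
The state is a dict: "clock": time; "joints": joint angles; "dq": joint speeds; "joint_efforts": joint torques, N m; "position": TCP position; "ee_rot": TCP orientation; "force": force on the tool from outside, world axes, zero at the start; "ft_torque": the same for the moment, N m; "width": opening from 0.0 (shut) to 1.0 (fully open).
Only numpy, scipy, OpenCV 4.12 (cv2) and the standard library are available. Lean on these libraries where they do the work, as an engineer would, in place of code of your own. Each camera call takes 0.05 s, during which the arm holds its last target.

TASK

The projector on the desk rocks because the foot at one corner is screwed in too far. Push the wooden wedge along the desk, thin end first, under that foot until it is snug, then press down on the top of the projector over that corner for about a second to make sure it no longer rocks, pushing the wedge further if it still does, and finally move clear of everything. Only push and press: do not pick up the wedge or the projector, do not shove the projector out of its place or jack it up, and leave the other things on the desk alone.

Things in the scene. Friction and masses are not known exactly. Their poses are not given: they have to be found in the camera images.
- projector: White projector, about 2 kg, 240 mm (x) by 300 mm (y), underside 24 mm and flat top 104 mm above the desk, lens on its -x face. Origin at desk height under its centre, z up. It stands level on three 18 mm ball feet at x = +-90, y = +-120 mm; the fourth, at (-90, -120), hangs 6 to 13 mm clear of the desk (differs each time). Pressed down there with 1 to 2 N, it rocks.
- short_foot (a point): Centre of the 18 mm rubber ball (9 mm radius) that forms the short foot: its lowest point is 9 mm below this point. Axes as the projector's.
- corner_top (a point): Point on the flat top of the projector, straight above the short foot, 30 mm inside both edges, 104 mm above the desk when level: the place to press. Axes as the projector's.
- wedge: Loose plain wooden wedge, about 80 g, 140 mm long (x), 50 wide (y), 24 high at the thick end (x = -70), 2 at the thin end (x = +70). Origin mid-underside. Its thin end starts 30 to 70 mm short of the short foot, up to 20 mm to one side, up to 0.2 rad askew. Slides with about 1 N, then jams sharply once snug. Pushed sideways at the thick end it turns about a point 30 mm beyond its middle.
- wedge_slope (a point): Middle of the wedge's sloping face, 13 mm above its underside. x runs down the slope to the thin end, z is square to the slope. The short foot touches the slope when short_foot is 9 mm along this z.
- mug: White mug, 80 mm across, 90 mm high, origin under its centre; to be left alone.
- remote: Black remote control 140 x 44 x 20 mm lying flat, x along its length, origin under its centre; to be left alone.
- sample_strip: Flat metal sample strip 120 x 30 x 5 mm, x along its length, origin under its centre; to be left alone.
- lens_cap: Black round lens cap, 68 mm across, 16 mm thick, lying flat, origin under its centre; to be left alone.

How it is judged:
On the way, in this order (a step that is already met when the one before it is completed fails the run):
1. the wedge is pushed snug under the short foot (x of short_foot in the frame of wedge_slope between -0.062 and 0.066 m and y of short_foot in the frame of wedge_slope between -0.021 and 0.021 m and z of short_foot in the frame of wedge_slope below 0.011 m), for 0.2 s.
2. the corner over the short foot is pressed with more than 3 N for 0.4 s and the projector does not rock (all of step 1 and contact force between the fingers and projector above 3 N and horizontal distance between the grasp point and corner_top below 0.05 m and angle between projector's own z axis and vertical below 0.015 rad), for 0.4 s.
At the end, for the whole second after the job is handed in: The wedge lies flat on the desk with its slope under the short foot, the foot's centre within 21 mm of the wedge's centre line and no more than 2 mm of play between foot and slope; the projector is level within 0.015 rad and within 30 mm of where it stood; both are at rest (all of step 1 and angle between projector's own z axis and vertical below 0.015 rad and distance of projector from where it was at the start of the episode below 0.03 m and linear speed of each of projector, wedge below 0.01 m/s and angle between wedge's own z axis and vertical below 0.06 rad); the robot touches nothing.
It fails at once if the wedge is lifted or tipped (height (world z) of wedge above 0.012 m or angle between wedge's own z axis and vertical above 0.35 rad).
It fails at once if the projector is lifted, tipped or shoved away (height (world z) of projector above 0.015 m or angle between projector's own z axis and vertical above 0.17 rad or distance of projector from where it was at the start of the episode above 0.04 m).
It fails at once if another thing on the desk is disturbed (distance of any of mug, remote, sample_strip, lens_cap from where it was at the start of the episode above 0.025 m).
It also fails if it takes over 58 s, if anything falls off the work surface, if the arm or the gripper's body presses on something with over 40 N, if the wrist force passes 120 N, or if a joint passes its speed limit or range.

## Working session

There is one attempt and no reset: what is moved stays moved. The work goes in short steps, Python scripts to look and compute and a tool call to move; the robot and the scene stay as the last step left them, time stands still between calls to the robot, and variables do not carry over. Pictures are saved under pics/ and viewed, and the job is handed in when it is done.

Besides the shell and the picture viewer there is one more tool, called after "Request:" by a JSON object that holds its "method" and its "body", one argument or row to a line. apply_moves: Moves the arm, as the interface text tells. Its arguments: {"type":"object","properties":{"targets":{"type":"array"},"grip_force":{"type":"number"}},"required":["targets"]}

```bash
mkdir -p pics
python3 - <<'E'
from cell import arm, eyes
import cv2
for n in("top","side"):
    im=eyes.get_image(n); cv2.imwrite(f"pics/{n}0.png",im[:,:,::-1]); print(n,eyes.camera_params(n))
print(arm.observe(),arm.pinch_z)
E
```

```text
top {'camera_matrix': array([[405.32050113,   0.        , 317.99904312],
       [  0.        , 405.32050113, 196.22027332],
       [  0.        ,   0.        ,   1.        ]]), 'xyz': array([ 0.47878019, -0.04202506,  1.13566921]), 'attitude': array([-2.17093797,  2.20294011, -0.10803817])}
side {'camera_matrix': array([[369.92225993,   0.        , 320.63174546],
       [  0.        , 369.92225993, 205.7112559 ],
       [  0.        ,   0.        ,   1.        ]]), 'xyz': array([0.48637461, 0.7268968 , 0.57669839]), 'attitude': array([-0.09430221,  2.70626601, -1.5443169 ])}
{'clock': 0.1, 'joints': array([-1.3365499 ,  0.4351336 ,  0.02498549,  1.57402817, -0.01157472,
        1.13400769, -0.07509141]), 'dq': array([ 0.00098184, -0.00110467,  0.00090128, -0.00382318,  0.00096662,
        0.00172329,  0.00074536]), 'joint_efforts': array([ 3.37850463e-03, -6.69118023e+01,  9.88117866e-01, -3.15147507e+01,
       -6.04830589e-02,  3.73361260e-02,  4.45786623e-05]), 'position': array([0.20646787, 0.58935513, 0.18942735]), 'ee_rot': array([-5.26699705e-01, -3.09704100e+00,  2.24611242e-03]), 'force': array([ 0.5312531 ,  0.10580679, -0.2099533 ]), 'ft_torque': array([-0.01236366,  0.00716617, -0.00834115]), 'width': 0.9953439505739292} 0.0188
```

View pics/top0.png

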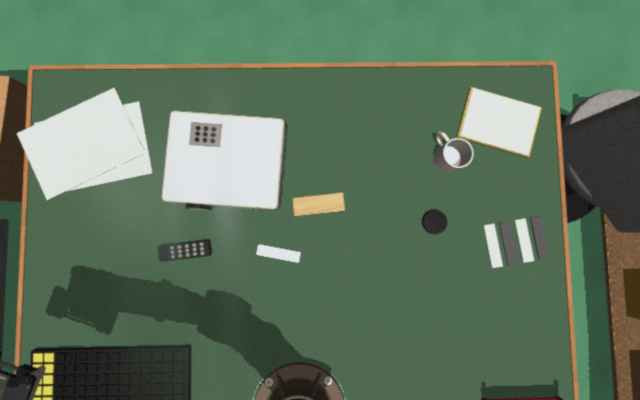

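View pics/side0.png

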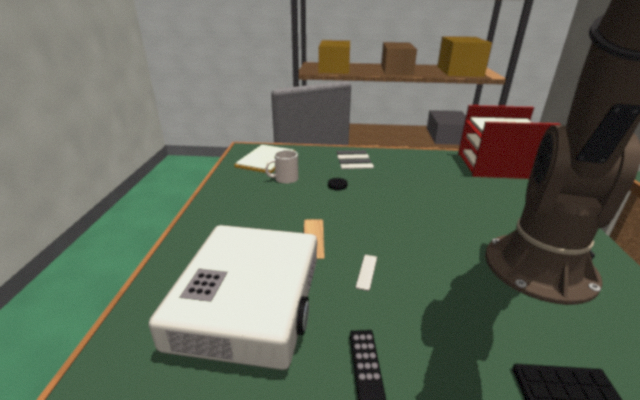

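Run:
```python
import cv2
a=cv2.imread("pics/top0.png")
cv2.imwrite("pics/c1.png",cv2.resize(a[95:225,150:360],None,fx=3.8,fy=3.8,interpolation=cv2.INTER_CUBIC))
cv2.imwrite("pics/c2.png",cv2.resize(a[180:230,250:360],None,fx=7.2,fy=7.2,interpolation=cv2.INTER_CUBIC))
b=cv2.imread("pics/side0.png")
cv2.imwrite("pics/c3.png",cv2.resize(b[200:370,150:390],None,fx=3.3,fy=3.3,interpolation=cv2.INTER_CUBIC))
```

```text
(no output)
```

View pics/c1.png

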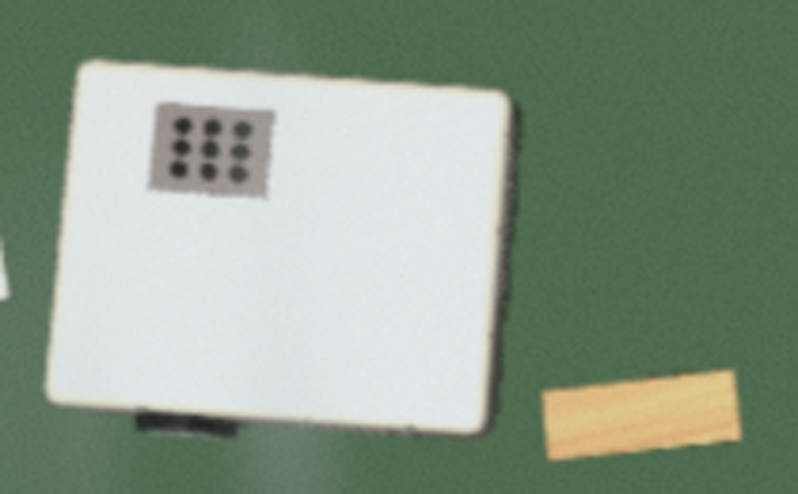

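View pics/c2.png

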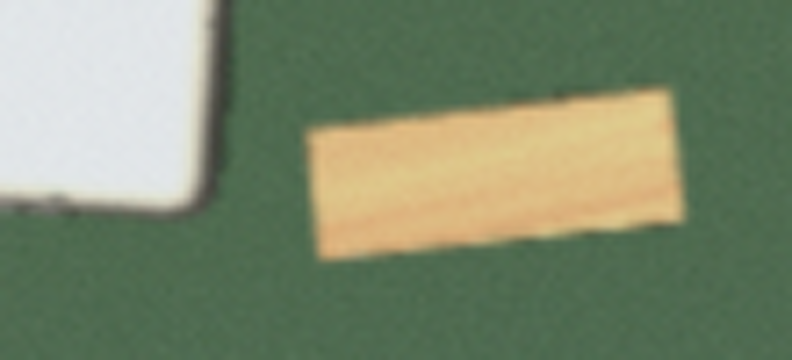

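View pics/c3.png

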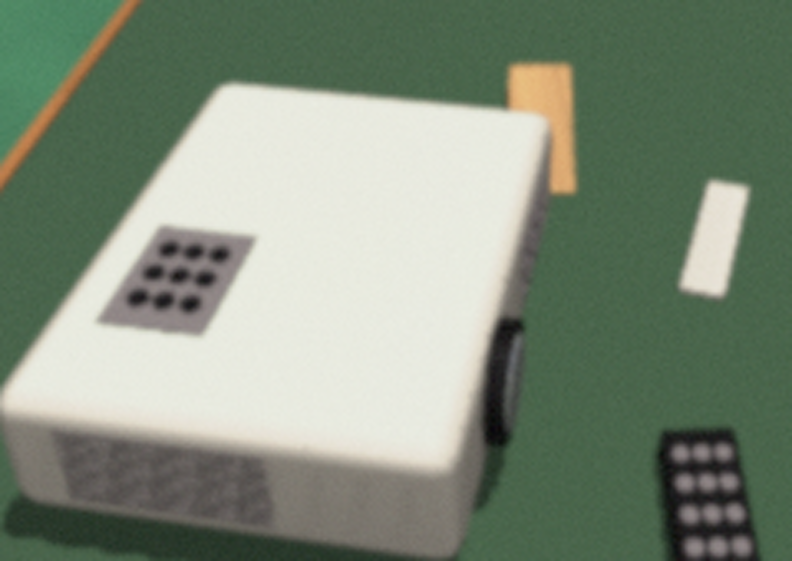

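```bash
cat > h.py <<'E'
from cell import arm, eyes
import numpy as np, cv2
from scipy.spatial.transform import Rotation as R
from scipy.optimize import least_squares
def ray(n,uv,z):
    p=eyes.camera_params(n);K=p["camera_matrix"];Rm=R.from_rotvec(p["attitude"]).as_matrix();c=p["xyz"]
    uv=np.atleast_2d(uv).astype(float); d=np.c_[uv,np.ones(len(uv))]@np.linalg.inv(K).T@Rm.T
    return c+d*((z-c[2])/d[:,2])[:,None]
def proj(n,X):
    p=eyes.camera_params(n);K=p["camera_matrix"];Rm=R.from_rotvec(p["attitude"]).as_matrix()
    q=(np.atleast_2d(X)-p["xyz"])@Rm@K.T; return q[:,:2]/q[:,2:]
def fit(loc,w):
    # 2D rigid
    loc=np.array(loc)[:,:2]; w=np.array(w)[:,:2]
    f=lambda v:(loc@np.array([[np.cos(v[2]),np.sin(v[2])],[-np.sin(v[2]),np.cos(v[2])]])+v[:2]-w).ravel()
    best=min((least_squares(f,[*w.mean(0),a]) for a in (0,1.5,3,-1.5)),key=lambda s:s.cost)
    return best.x,f(best.x)
def tf(v,p):
    c,s=np.cos(v[2]),np.sin(v[2]); return np.array([v[0]+c*p[0]-s*p[1],v[1]+s*p[0]+c*p[1]])
E
python3 - <<'E'
from h import *
c=np.array([(77,60),(513,92),(489,436),(45,405)])/3.8+[150-.37,95-.37]
w=ray("top",c,.102)
loc=[(.12,.15),(.12,-.15),(-.12,-.15),(-.12,.15)]
v,r=fit(loc,w);print("proj",v.round(4),r.round(4)*1000)
t=ray("top",np.array([(306,129),(319,261)])/7.2+[249.57,179.57],.002)
k=ray("top",np.array([(670,90),(685,222)])/7.2+[249.57,179.57],.024)
W=np.r_[t,k]
u,r=fit([(.07,-.025),(.07,.025),(-.07,-.025),(-.07,.025)],W)
if 1:
    u2,r2=fit([(.07,.025),(.07,-.025),(-.07,.025),(-.07,-.025)],W)
    if abs(r2).max()<abs(r).max():u,r=u2,r2
print("wedge",u.round(4),r.round(4)*1000)
f=tf(v,(-.09,-.12));print("foot",f,"corner",tf(v,(-.12,-.15)))
d=f-u[:2];cs,sn=np.cos(u[2]),np.sin(u[2]);print("foot in wedge",cs*d[0]+sn*d[1],-sn*d[0]+cs*d[1])
# side check
b=[[*tf(v,l),.103] for l in loc];print(proj("side",b).round(1))
print("wedge side",proj("side",[[*tf(u,(.07,.025)),.002],[*tf(u,(-.07,.025)),.024],[*tf(u,(-.07,-.025)),.024]]).round(1))
print(ray("top",[[278,254],[200,206],[453,152]],0))
E
```

```text
proj [ 0.6621  0.1814 -0.0816] [ 1.5  0.4  2.5 -2.  -1.7 -0.5 -2.3  2.1]
wedge [ 0.5499 -0.061  -4.6288] [-0.8 -0.7  0.8 -0.3 -0.4  0.3  0.4  0.8]
foot [0.56258992 0.0690887 ] corner [0.53024557 0.0416325 ]
foot in wedge 0.12854924381846028 -0.023462920907016113
[[146.6 321.4]
 [217.  222.3]
 [319.  231.6]
 [290.2 339.8]]
wedge side [[324.1 257.5]
 [322.9 219.4]
 [304.8 219.4]]
[[ 0.4132385   0.05223483  0.        ]
 [ 0.54974288  0.26884236  0.        ]
 [ 0.69371224 -0.44824968  0.        ]]
```

Request:
{"method": "apply_moves", "body": {
  "targets": [1, 0, 0, 0, 0.105, 1, 0, 0, 0, 0.105, 1, 0, 0, 0, 0.105, 1, 0, 0, 0, 0.105, 1, 0, 0, 0, 0.105, 1, 0, 0, 0, 0.105, 1, 0, 0, 0, 0.103, 1, 0, 0, 0, 0],
  "grip_force": 20
}}

```text
clock: 1.1
position: [0.2063, 0.5897, 0.1897]
ee_rot: [2.126, 2.312, -0.001]
force: [0.4, -0.0, -0.5]
width: 0.183
```

```bash
cat >> h.py <<'E'
def rel(target,yaw=None):
    s=arm.observe();M=R.from_rotvec(s["ee_rot"]).as_matrix()
    d=M.T@(np.array(target)-s["position"]); print("pos",s["position"].round(4),"xaxis deg",np.degrees(np.arctan2(M[1,0],M[0,0])).round(2),"shares",(d/.4).round(4),"z tilt",M[:,2].round(4),"F",s["force"].round(2))
E
python3 -c "
from h import *
rel([.6063,-.1115,.12]);rel([.6063,-.1115,.19])"
```

```text
pos [0.2063 0.5897 0.1897] xaxis deg 94.8 shares [-1.8302  0.8498  0.1759] z tilt [ 1.e-04 -9.e-04 -1.e+00] F [ 0.37 -0.02 -0.51]
pos [0.2063 0.5897 0.1897] xaxis deg 94.8 shares [-1.8304e+00  8.4980e-01  9.0000e-04] z tilt [ 1.e-04 -9.e-04 -1.e+00] F [ 0.37 -0.02 -0.51]
```

Request:
{"method": "apply_moves", "body": {
  "targets": [1, -0.114, 0.053, 0, 0, 1, -0.114, 0.053, 0, 0, 1, -0.114, 0.053, 0, 0, 1, -0.114, 0.053, 0, 0, 1, -0.114, 0.053, 0, 0, 1, -0.114, 0.053, 0, 0, 1, -0.114, 0.053, 0, 0, 1, -0.114, 0.053, 0, 0, 1, -0.114, 0.053, 0, 0, 1, -0.114, 0.053, 0, 0, 1, -0.114, 0.053, 0, 0, 1, -0.114, 0.053, 0, 0, 1, -0.114, 0.053, 0, 0, 1, -0.114, 0.053, 0, 0, 1, -0.114, 0.053, 0, 0, 1, -0.114, 0.053, 0, 0, 1, 0, 0, 0, 0, 1, 0, 0, 0, 0]
}}

```text
clock: 3.35
position: [0.6044, -0.1089, 0.1896]
ee_rot: [-2.124, -2.313, 0.0]
force: [0.4, 0.8, 1.2]
width: 0.005
```

```bash
python3 -c "
from h import *
rel([.6063,-.1115,.01])"
```

```text
pos [ 0.6044 -0.1089  0.1896] xaxis deg 94.86 shares [-0.0071  0.0046  0.4491] z tilt [-1.e-03  6.e-04 -1.e+00] F [0.44 0.83 1.2 ]
```

Request:
{"method": "apply_moves", "body": {
  "targets": [1, -0.007, 0.005, 0.1, 0, 1, 0, 0, 0.1, 0, 1, 0, 0, 0.1, 0, 1, 0, 0, 0.07, 0, 1, 0, 0, 0.05, 0, 1, 0, 0, 0.029, 0, 1, 0, 0, 0, 0, 1, 0, 0, 0, 0]
}}

```text
clock: 4.35
position: [0.6077, -0.112, 0.0115]
ee_rot: [2.127, 2.31, 0.002]
force: [-0.3, -0.4, 0.9]
width: 0.002
```

```bash
python3 -c "
from h import *
rel([.6063,-.1115,.01])
im=eyes.get_image('top')
cv2.imwrite('pics/t1.png',cv2.resize(im[160:260,230:390,::-1],None,fx=5,fy=5,interpolation=cv2.INTER_CUBIC))"
```

```text
pos [ 0.6077 -0.112   0.0115] xaxis deg 94.74 shares [ 0.0016 -0.0034  0.0037] z tilt [ 1.5e-03 -1.0e-04 -1.0e+00] F [-0.33 -0.4   0.9 ]
```

View pics/t1.png

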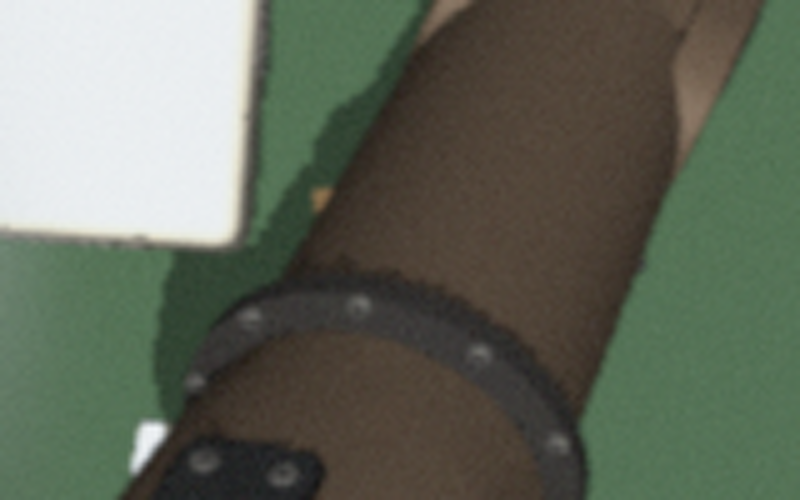

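Request:
{"method": "apply_moves", "body": {
  "targets": [1, 0, -0.012, 0.002, 0, 1, 0, -0.012, 0, 0, 1, 0, -0.012, 0, 0, 1, 0, -0.012, 0, 0, 1, 0, -0.012, 0, 0, 1, 0, -0.012, 0, 0, 1, 0, -0.008, 0, 0, 1, 0, 0, 0, 0, 1, 0, 0, 0, 0]
}}

```text
clock: 5.52
position: [0.5753, -0.1145, 0.0098]
ee_rot: [2.128, 2.311, 0.0]
force: [0.5, 0.5, -0.5]
width: 0.004
```

```bash
python3 -c "
from h import *
rel([.6063,-.1115,.01])
im=eyes.get_image('side')
cv2.imwrite('pics/s1.png',cv2.resize(im[180:300,250:410,::-1],None,fx=5,fy=5,interpolation=cv2.INTER_CUBIC))"
```

```text
pos [ 0.5753 -0.1145  0.0098] xaxis deg 94.73 shares [ 0.0011  0.0779 -0.0006] z tilt [ 2.e-04  0.e+00 -1.e+00] F [ 0.5   0.46 -0.51]
```

View pics/s1.png

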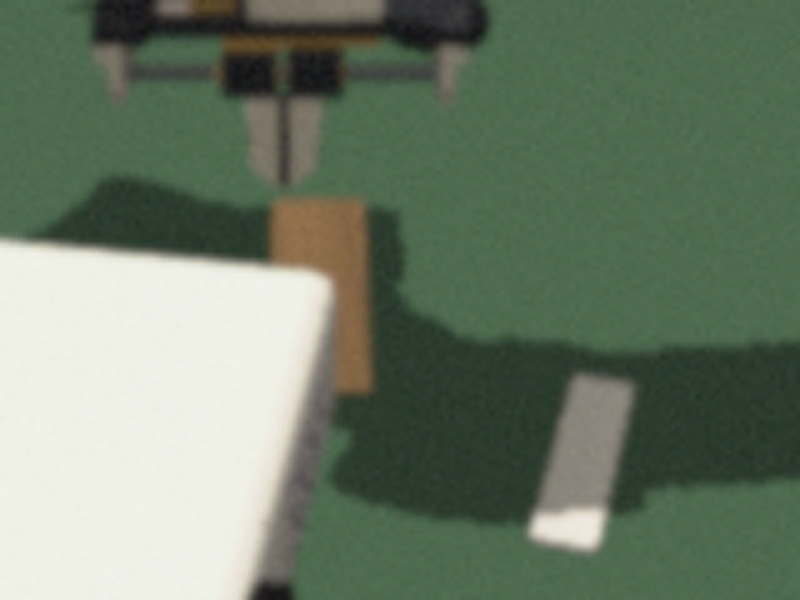

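```bash
python3 -c "
from h import *
p=arm.observe()['position'];print(p,proj('side',[p,p+[0,0,.019],[p[0],p[1],0]]))
for z in(0,.01,.024): print(ray('side',[[306.6,217]],z), ray('side',np.array([(275,200),(367,200),(373,392)])/5+[249.6,179.6],z))
im=eyes.get_image('side');cv2.imwrite('pics/s2.png',im[:,:,::-1])
"
```

```text
[ 0.57529933 -0.11449041  0.0097365 ] [[306.25923117 226.64301532]
 [306.18327992 220.83282159]
 [306.29759471 229.57778735]]
[[ 0.58076435 -0.17911755  0.        ]] [[ 0.58514291 -0.16474874  0.        ]
 [ 0.53233333 -0.16889875  0.        ]
 [ 0.51901729  0.00598762  0.        ]]
[[ 0.57912762 -0.16340718  0.01      ]] [[ 0.58343025 -0.14928753  0.01      ]
 [ 0.5315364  -0.15336558  0.01      ]
 [ 0.51845126  0.01848825  0.01      ]]
[[ 0.5768362  -0.14141266  0.024     ]] [[ 0.58103254 -0.12764183  0.024     ]
 [ 0.5304207  -0.13161914  0.024     ]
 [ 0.51765882  0.03598912  0.024     ]]
```

View pics/s2.png

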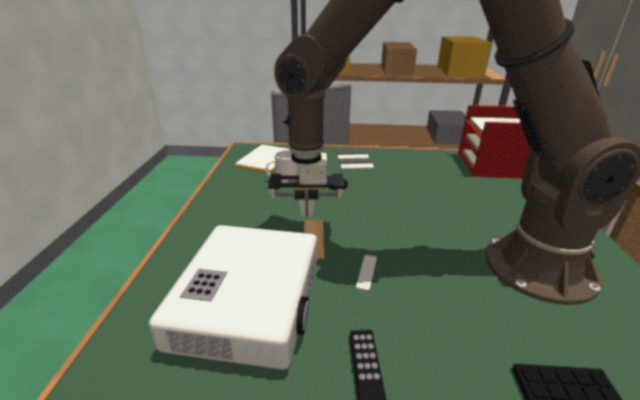

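```bash
python3 -c "
import cv2,numpy as np
a=cv2.imread('pics/s2.png')[185:240,275:345]
a=np.clip(a.astype(float)*2.0,0,255).astype('uint8')
cv2.imwrite('pics/s2c.png',cv2.resize(a,None,fx=10,fy=10,interpolation=cv2.INTER_NEAREST))"
```

```text
(no output)
```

View pics/s2c.png

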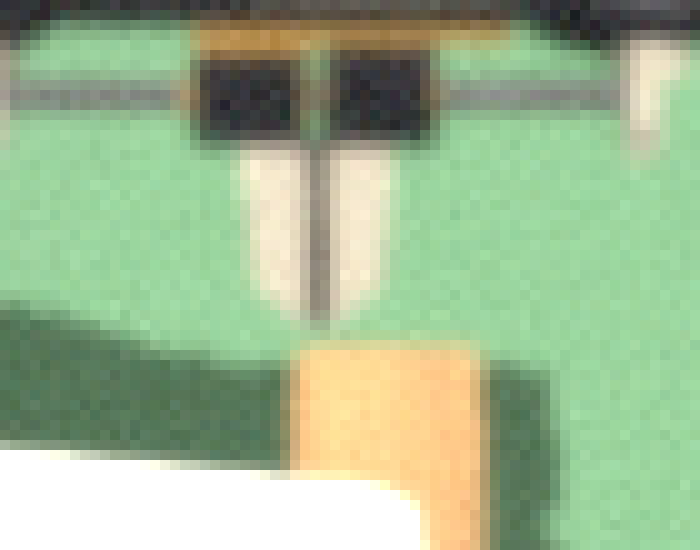

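Request:
{"method": "apply_moves", "body": {
  "targets": [1, 0, 0.04, 0, 0, 1, 0, 0.04, 0, 0, 1, 0, 0.02, 0, 0, 1, 0, 0, 0.005, 0, 1, 0, 0, 0.005, 0, 1, 0, 0, 0.005, 0, 1, 0, 0, 0, 0]
}}

```text
clock: 6.5
position: [0.6145, -0.1113, 0.0036]
ee_rot: [-2.128, -2.311, 0.0]
force: [0.7, -1.5, 0.9]
width: 0.007
```

```bash
python3 -c "
from h import *
rel([.6063,-.1115,.01])
p=arm.observe()['position'];print(proj('side',[p]))
im=eyes.get_image('side')
cv2.imwrite('pics/s3.png',cv2.resize(im[170:270,250:410,::-1],None,fx=5,fy=5,interpolation=cv2.INTER_CUBIC))"
```

```text
pos [ 0.6145 -0.1113  0.0036] xaxis deg 94.72 shares [ 0.0011 -0.0206 -0.0161] z tilt [-4.e-04  1.e-04 -1.e+00] F [ 0.66 -1.46  0.85]
[[291.97403399 228.53998379]]
```

View pics/s3.png

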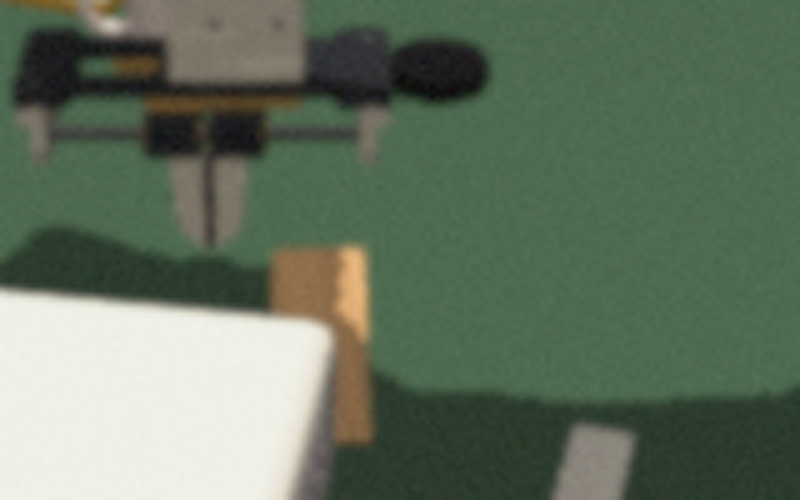

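Request:
{"method": "apply_moves", "body": {
  "targets": [1, 0, 0, 0.005, 0, 1, 0, 0, 0.005, 0, 1, 0, 0, 0.005, 0, 1, 0, 0, 0, 0]
}}

```text
clock: 7.05
position: [0.6148, -0.1112, -0.0025]
ee_rot: [-2.128, -2.311, 0.0]
force: [0.9, 0.7, -0.0]
width: 0.004
```

Request:
{"method": "apply_moves", "body": {
  "targets": [1, 0, 0, 0.0075, 0, 1, 0, 0, 0.0075, 0, 1, 0, 0, 0.0075, 0, 1, 0, 0, 0, 0]
}}

```text
clock: 7.55
position: [0.6147, -0.1112, -0.0116]
ee_rot: [-2.128, -2.311, 0.001]
force: [-0.3, 0.5, 0.1]
width: 0.002
```

```bash
python3 -c "
from h import *
rel([.6063,-.1115,.01])
p=arm.observe()['position'];print(proj('side',[p]))
im=eyes.get_image('side')
cv2.imwrite('pics/s4.png',cv2.resize(im[170:270,250:410,::-1],None,fx=5,fy=5,interpolation=cv2.INTER_CUBIC))"
```

```text
pos [ 0.6147 -0.1112 -0.0116] xaxis deg 94.73 shares [ 0.001  -0.021  -0.0541] z tilt [-6.e-04  0.e+00 -1.e+00] F [-0.34  0.49  0.07]
[[292.08343973 233.09302956]]
```

View pics/s4.png

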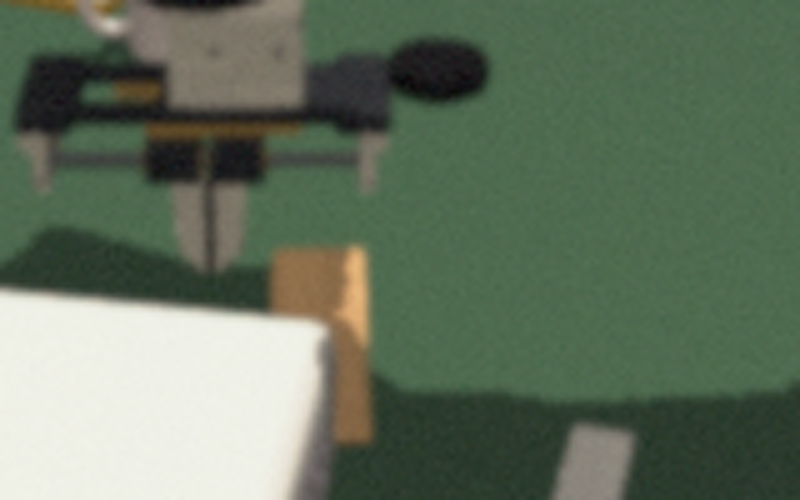

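Request:
{"method": "apply_moves", "body": {
  "targets": [1, 0, 0, 0.0075, 0, 1, 0, 0, 0.0075, 0, 1, 0, 0, 0.005, 0, 1, 0, 0, 0, 0]
}}

```text
clock: 8.1
position: [0.6148, -0.1112, -0.0195]
ee_rot: [-2.128, -2.311, 0.0]
force: [0.5, -1.2, -0.1]
width: 0.006
```

Request:
{"method": "apply_moves", "body": {
  "targets": [1, 0, 0, 0.005, 0, 1, 0, 0, 0.005, 0, 1, 0, 0, 0, 0]
}}

```text
clock: 8.48
position: [0.6148, -0.1112, -0.0235]
ee_rot: [-2.128, -2.311, 0.0]
force: [0.5, 0.4, -0.4]
width: 0.01
```

Request:
{"method": "apply_moves", "body": {
  "targets": [1, 0, 0, 0.005, 0, 1, 0, 0, 0, 0]
}}

```text
clock: 8.72
position: [0.6149, -0.1112, -0.0254]
ee_rot: [-2.128, -2.311, 0.0]
force: [0.1, -0.3, 1.1]
width: 0.005
```

Request:
{"method": "apply_moves", "body": {
  "targets": [1, 0, 0, 0.005, 0, 1, 0, 0, 0, 0]
}}

```text
clock: 8.98
position: [0.6149, -0.1112, -0.0274]
ee_rot: [-2.128, -2.311, 0.0]
force: [-0.1, 0.3, 0.2]
width: 0.006
```

```bash
python3 -c "
from h import *
rel([.6063,-.1115,.01])
p=arm.observe()['position'];p[2]=0;print(proj('side',[p]))
im=eyes.get_image('side')
cv2.imwrite('pics/s5.png',cv2.resize(im[170:270,250:410,::-1],None,fx=5,fy=5,interpolation=cv2.INTER_CUBIC))"
```

```text
pos [ 0.6149 -0.1112 -0.0274] xaxis deg 94.73 shares [ 0.001  -0.0214 -0.0936] z tilt [-2.e-04  1.e-04 -1.e+00] F [-0.09  0.26  0.23]
[[291.89757662 229.62139605]]
```

View pics/s5.png

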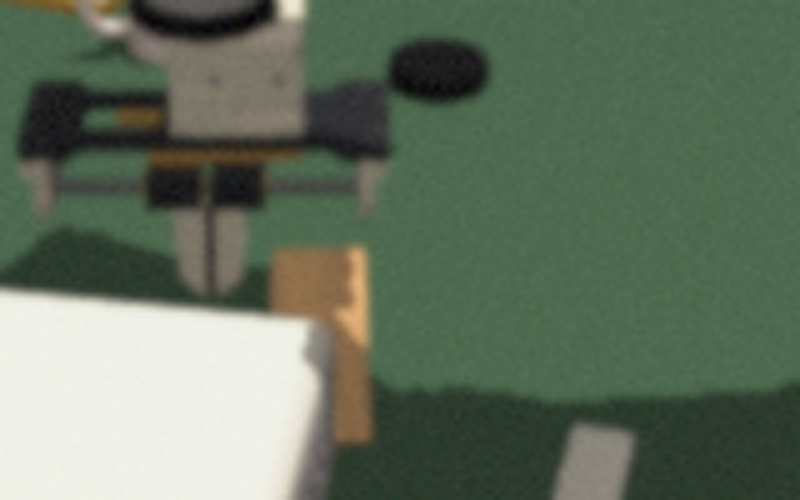

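Request:
{"method": "apply_moves", "body": {
  "targets": [1, 0, 0, 0.005, 0, 1, 0, 0, 0, 0]
}}

```text
clock: 9.28
position: [0.6148, -0.1112, -0.0294]
ee_rot: [-2.128, -2.311, 0.0]
force: [-0.1, -0.3, -0.1]
width: 0.004
```

Request:
{"method": "apply_moves", "body": {
  "targets": [1, 0, 0, 0.005, 0, 1, 0, 0, 0, 0]
}}

```text
clock: 9.52
position: [0.6148, -0.1112, -0.0315]
ee_rot: [-2.128, -2.311, 0.0]
force: [0.3, 0.8, 0.6]
width: 0.005
```

Request:
{"method": "apply_moves", "body": {
  "targets": [1, 0, 0, 0.005, 0, 1, 0, 0, 0, 0]
}}

```text
clock: 9.78
position: [0.6148, -0.1112, -0.0335]
ee_rot: [-2.128, -2.311, 0.0]
force: [-0.5, -0.9, 0.2]
width: 0.008
```

Request:
{"method": "apply_moves", "body": {
  "targets": [1, 0, 0, 0.005, 0, 1, 0, 0, 0, 0]
}}

```text
clock: 10.02
position: [0.6148, -0.1112, -0.0354]
ee_rot: [-2.128, -2.311, 0.0]
force: [-0.1, 0.6, 0.0]
width: 0.003
```

```bash
python3 -c "
from h import *
im=eyes.get_image('side')
cv2.imwrite('pics/s6.png',cv2.resize(im[170:270,250:410,::-1],None,fx=5,fy=5,interpolation=cv2.INTER_CUBIC))
im=eyes.get_image('top')
cv2.imwrite('pics/t6.png',im[:,:,::-1])"
```

```text
(no output)
```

View pics/s6.png

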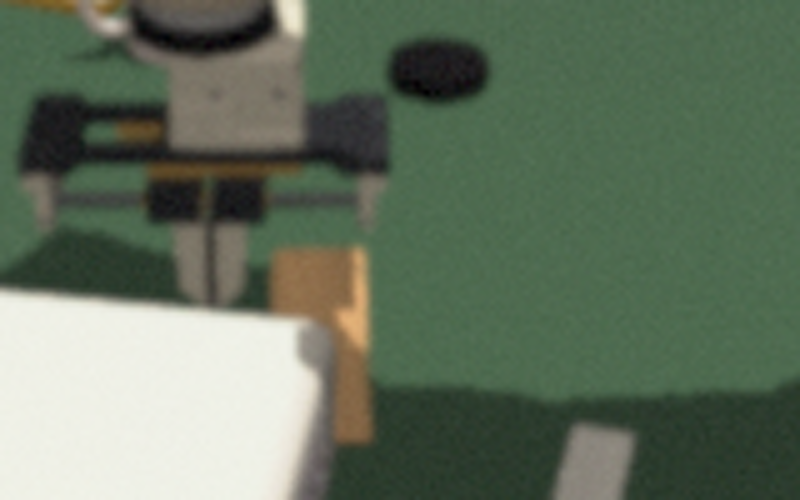

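View pics/t6.png

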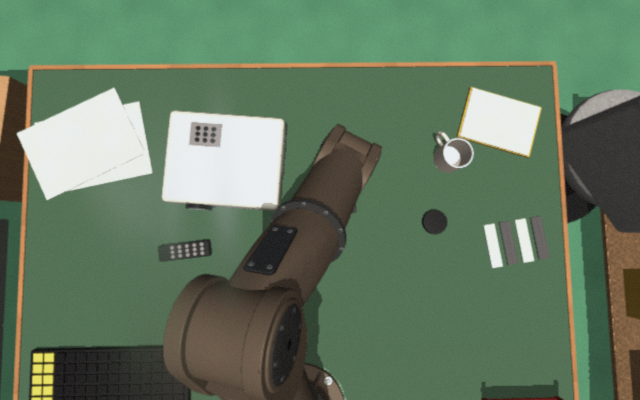

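Request:
{"method": "apply_moves", "body": {
  "targets": [1, 0, 0, 0.005, 0, 1, 0, 0, 0, 0]
}}

```text
clock: 10.38
position: [0.6152, -0.1113, -0.0362]
ee_rot: [2.128, 2.311, 0.001]
force: [-3.6, 0.9, 11.7]
width: 0.006
```

Request:
{"method": "apply_moves", "body": {
  "targets": [1, 0, 0, 0.005, 0, 1, 0, 0, 0, 0]
}}

```text
clock: 10.62
position: [0.6153, -0.1113, -0.0364]
ee_rot: [2.128, 2.311, 0.003]
force: [-10.7, 2.9, 33.1]
width: 0.007
```

Request:
{"method": "apply_moves", "body": {
  "targets": [1, 0, 0, 0.005, 0, 1, 0, 0, 0, 0]
}}

```text
clock: 10.88
position: [0.6154, -0.1113, -0.0366]
ee_rot: [-2.129, -2.31, -0.005]
force: [-17.2, 5.2, 53.5]
width: 0.004
```

Request:
{"method": "apply_moves", "body": {
  "targets": [1, 0, 0, -0.02, 0, 1, 0, 0, -0.02, 0, 1, 0, 0, -0.005, 0, 1, 0, 0, 0, 0]
}}

```text
clock: 11.38
position: [0.6149, -0.1112, -0.0236]
ee_rot: [-2.128, -2.311, 0.0]
force: [0.1, -0.3, 0.7]
width: 0.008
```

```bash
python3 -c "
from h import *
rel([.6063,-.1115,-.026])
for uv,z in [((306.5,217.5),.0458),((292,219.8),.0396),((292,224.2),.0244),((292,229),.0086)]: print(ray('side',[uv],z))
im=eyes.get_image('side')
cv2.imwrite('pics/s7.png',cv2.resize(im[170:270,250:410,::-1],None,fx=5,fy=5,interpolation=cv2.INTER_CUBIC))"
```

```text
pos [ 0.6149 -0.1112 -0.0236] xaxis deg 94.74 shares [ 0.0009 -0.0214  0.0061] z tilt [-3.e-04 -0.e+00 -1.e+00] F [ 0.08 -0.29  0.68]
[[ 0.57329208 -0.10465666  0.0458    ]]
[[ 0.61186489 -0.09989742  0.0396    ]]
[[ 0.61254436 -0.10151401  0.0244    ]]
[[ 0.61305351 -0.10169915  0.0086    ]]
```

View pics/s7.png

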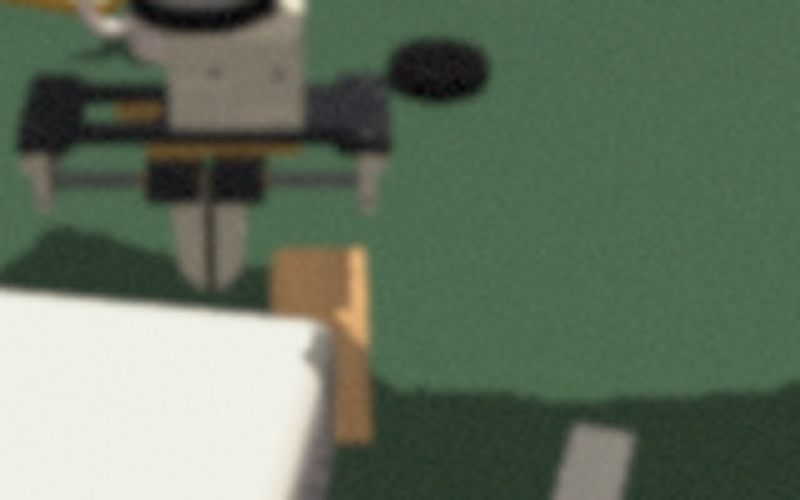

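Request:
{"method": "apply_moves", "body": {
  "targets": [1, 0, -0.02, 0.0085, 0, 1, 0, -0.02, 0, 0, 1, 0, -0.013, 0, 0, 1, 0, -0.013, 0, 0, 1, 0, -0.013, 0, 0, 1, 0, -0.013, 0, 0, 1, 0, 0, 0, 0, 1, 0, 0, 0, 0]
}}

```text
clock: 12.42
position: [0.5783, -0.1142, -0.0267]
ee_rot: [-2.128, -2.311, -0.0]
force: [0.6, 0.1, -0.3]
width: 0.002
```

```bash
python3 -c "
from h import *
rel([.6063,-.1115,-.026])
im=eyes.get_image('side')
cv2.imwrite('pics/s8.png',cv2.resize(im[170:270,250:410,::-1],None,fx=5,fy=5,interpolation=cv2.INTER_CUBIC))"
```

```text
pos [ 0.5783 -0.1142 -0.0267] xaxis deg 94.74 shares [ 0.0008  0.0703 -0.0017] z tilt [-1.e-04  1.e-04 -1.e+00] F [ 0.55  0.05 -0.25]
```

View pics/s8.png

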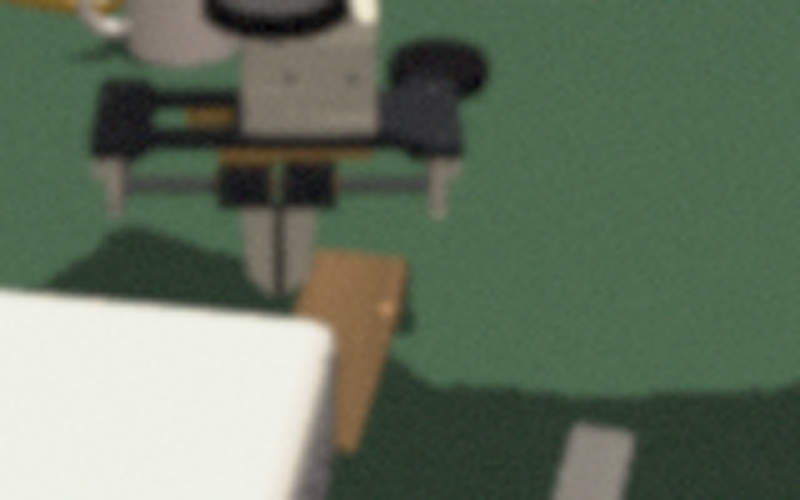

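```bash
cat > w.py <<'E'
from h import *
FOOT=np.array([.5626,.0691])
def wside(tl,tr,bn,sc=5,off=(250,170)):
    o=np.array(off)-.4
    k=ray("side",np.array([tl,tr])/sc+o,.024); t=ray("side",np.array([bn])/sc+o,.002)
    # tl=+x side (wedge y=-25), tr=-x side (y=+25), bn thin end at y=+25
    u,r=fit([(-.07,-.025),(-.07,.025),(.07,.025)],np.r_[k,t]); rep(u,r)
    return u
def rep(u,r):
    print("wedge",u.round(4),"heading",(np.degrees(u[2])%360).round(1),"res mm",(r*1000).round(1))
    d=FOOT-u[:2];c,s=np.cos(u[2]),np.sin(u[2]);print("foot in wedge",(c*d[0]+s*d[1]).round(4),(-s*d[0]+c*d[1]).round(4),"dir to foot deg",np.degrees(np.arctan2(d[1],d[0])).round(1))
E
python3 -c "
from w import *
wside((318,250),(407,257),(350,450))"
```

```text
wedge [ 0.5435 -0.0582  1.4222] heading 81.5 res mm [ 0.4 -1.7  0.3  2.5 -0.7 -0.8]
foot in wedge 0.1288 -0.0001 dir to foot deg 81.4
```

Request:
{"method": "apply_moves", "body": {
  "targets": [1, 0, 0.03, 0, 0, 1, -0.05, 0.02, -0.05, 0, 1, -0.07, 0, -0.1, 0, 1, 0, 0, 0, 0.0735, 1, 0, 0, 0, 0.0735, 1, 0, 0, 0, 0]
}}

```text
clock: 13.22
position: [0.6029, -0.1602, 0.0333]
ee_rot: [2.378, 2.052, -0.0]
force: [-0.6, 0.2, -0.2]
width: 0.005
```

```bash
python3 -c "
from w import *
rel([.532,-.1467,-.026])
im=eyes.get_image('side')
cv2.imwrite('pics/s9.png',cv2.resize(im[170:270,250:410,::-1],None,fx=5,fy=5,interpolation=cv2.INTER_CUBIC))"
```

```text
pos [ 0.6029 -0.1602  0.0333] xaxis deg 81.57 shares [ 0.0075 -0.1804  0.1481] z tilt [ 1.e-04 -4.e-04 -1.e+00] F [-0.63  0.16 -0.19]
```

View pics/s9.png

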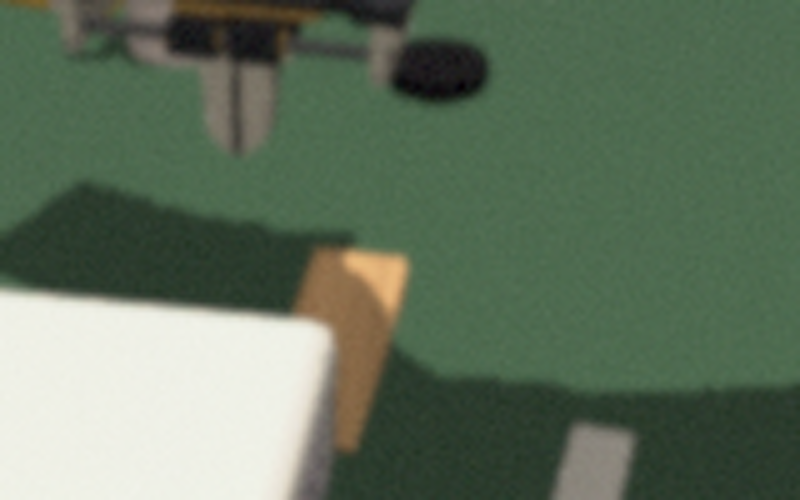

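Request:
{"method": "apply_moves", "body": {
  "targets": [1, 0, -0.09, 0, 0, 1, 0.005, -0.09, 0, 0, 1, 0, 0, 0.05, 0, 1, 0, 0, 0.05, 0, 1, 0, 0, 0.028, 0, 1, 0, 0, 0.02, 0, 1, 0, 0, 0, 0]
}}

```text
clock: 14.15
position: [0.5311, -0.1479, -0.0262]
ee_rot: [-2.379, -2.051, 0.001]
force: [-0.6, -0.8, 0.3]
width: 0.006
```

```bash
python3 -c "
from w import *
rel([.532,-.1467,-.026])
im=eyes.get_image('side')
cv2.imwrite('pics/s10.png',cv2.resize(im[170:270,250:410,::-1],None,fx=5,fy=5,interpolation=cv2.INTER_CUBIC))"
```

```text
pos [ 0.5311 -0.1479 -0.0262] xaxis deg 81.52 shares [ 0.0033  0.0017 -0.0005] z tilt [-6.e-04  1.e-04 -1.e+00] F [-0.61 -0.83  0.33]
```

View pics/s10.png

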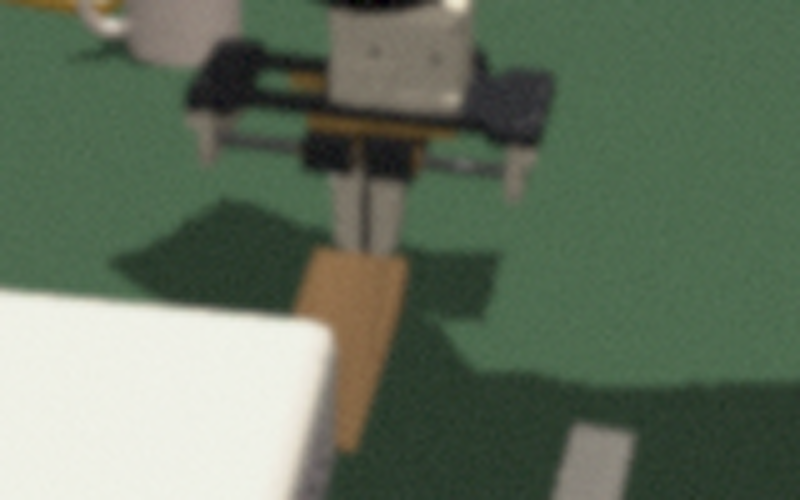

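Request:
{"method": "apply_moves", "body": {
  "targets": [1, 0.0175, 0, 0, 0, 1, 0.0175, 0, 0, 0, 1, 0.0175, 0, 0, 0, 1, 0.0175, 0, 0, 0, 1, 0.0175, 0, 0, 0, 1, 0.0175, 0, 0, 0, 1, 0.0175, 0, 0, 0, 1, 0.0175, 0, 0, 0, 1, 0.0175, 0, 0, 0, 1, 0.0175, 0, 0, 0, 1, 0, 0, 0, 0]
}}

```text
clock: 15.58
position: [0.5417, -0.0775, -0.026]
ee_rot: [-2.378, -2.052, -0.0]
force: [0.3, -0.4, -0.4]
width: 0.003
```

```bash
python3 -c "
from w import *
rel([.532,-.1467,-.026])
im=eyes.get_image('side')
cv2.imwrite('pics/s11.png',cv2.resize(im[170:270,250:410,::-1],None,fx=5,fy=5,interpolation=cv2.INTER_CUBIC))
im=eyes.get_image('top')
cv2.imwrite('pics/t11.png',cv2.resize(im[160:260,230:390,::-1],None,fx=5,fy=5,interpolation=cv2.INTER_CUBIC))"
```

```text
pos [ 0.5417 -0.0775 -0.026 ] xaxis deg 81.57 shares [-0.1746  0.0014 -0.    ] z tilt [-2.e-04  6.e-04 -1.e+00] F [ 0.29 -0.36 -0.42]
```

View pics/s11.png

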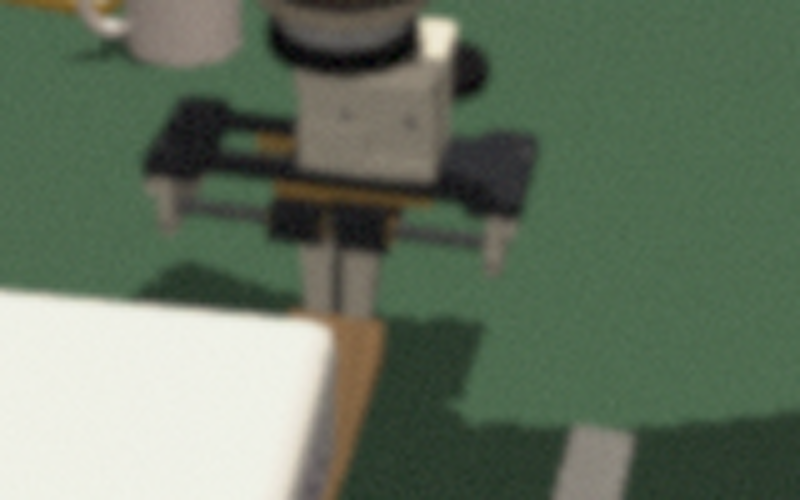

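View pics/t11.png

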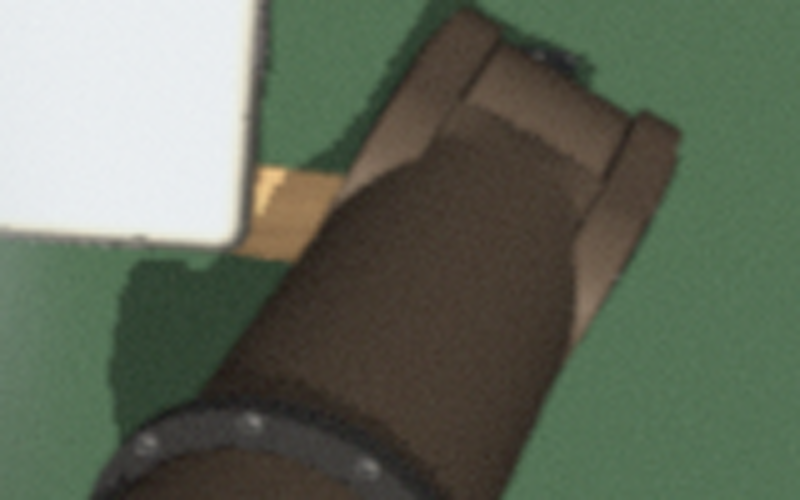

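Request:
{"method": "apply_moves", "body": {
  "targets": [1, 0.0125, 0, 0, 0, 1, 0.0125, 0, 0, 0, 1, 0.0125, 0, 0, 0, 1, 0.0125, 0, 0, 0, 1, 0, 0, 0, 0]
}}

```text
clock: 16.3
position: [0.5446, -0.058, -0.0259]
ee_rot: [-2.379, -2.052, -0.0]
force: [-0.5, -0.7, -0.2]
width: 0.005
```

Request:
{"method": "apply_moves", "body": {
  "targets": [1, 0.005, 0, 0, 0, 1, 0.005, 0, 0, 0, 1, 0.005, 0, 0, 0, 1, 0, 0, 0, 0]
}}

```text
clock: 16.8
position: [0.5455, -0.0526, -0.0259]
ee_rot: [-2.38, -2.051, -0.0]
force: [-0.5, -0.1, -0.1]
width: 0.004
```

Request:
{"method": "apply_moves", "body": {
  "targets": [1, 0.005, 0, 0, 0, 1, 0.005, 0, 0, 0, 1, 0.005, 0, 0, 0, 1, 0, 0, 0, 0]
}}

```text
clock: 17.3
position: [0.5464, -0.0466, -0.0259]
ee_rot: [-2.379, -2.051, -0.0]
force: [-0.1, 0.2, -0.4]
width: 0.005
```

Request:
{"method": "apply_moves", "body": {
  "targets": [1, 0.005, 0, 0, 0, 1, 0.005, 0, 0, 0, 1, 0, 0, 0, 0]
}}

```text
clock: 17.68
position: [0.547, -0.0427, -0.0259]
ee_rot: [-2.38, -2.051, -0.0]
force: [-0.1, -0.2, -0.5]
width: 0.006
```

Request:
{"method": "apply_moves", "body": {
  "targets": [1, 0.005, 0, 0, 0, 1, 0.005, 0, 0, 0, 1, 0, 0, 0, 0]
}}

```text
clock: 18.05
position: [0.5476, -0.0387, -0.0259]
ee_rot: [-2.38, -2.051, -0.0]
force: [1.3, -0.2, 0.5]
width: 0.007
```

```bash
python3 -c "
from w import *
rel([.532,-.1467,-.026])
im=eyes.get_image('side')
cv2.imwrite('pics/s12.png',cv2.resize(im[180:280,250:410,::-1],None,fx=5,fy=5,interpolation=cv2.INTER_CUBIC))
im=eyes.get_image('top')
cv2.imwrite('pics/t12.png',cv2.resize(im[160:260,230:390,::-1],None,fx=5,fy=5,interpolation=cv2.INTER_CUBIC))"
```

```text
pos [ 0.5476 -0.0387 -0.0259] xaxis deg 81.52 shares [-2.728e-01  1.300e-03  2.000e-04] z tilt [ 0.e+00  2.e-04 -1.e+00] F [ 1.32 -0.23  0.55]
```

View pics/t12.png

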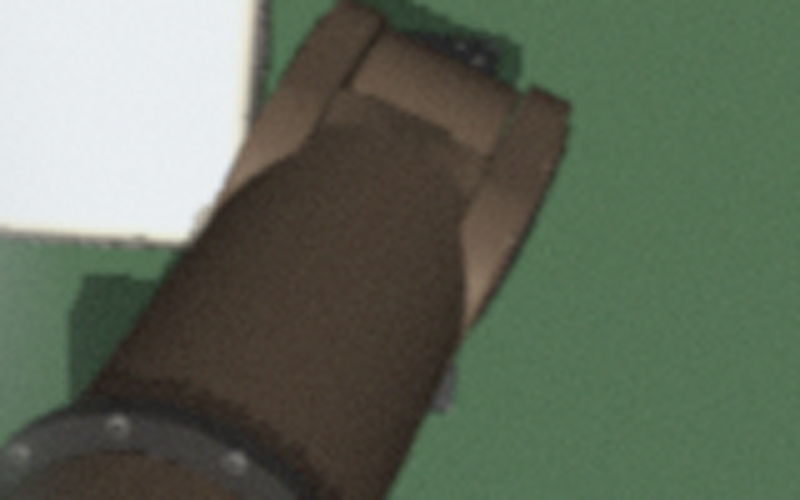

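View pics/s12.png

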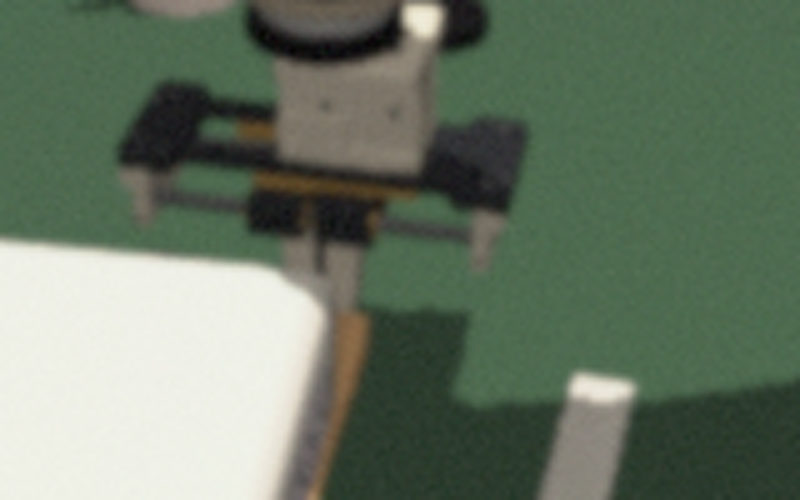

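Request:
{"method": "apply_moves", "body": {
  "targets": [1, 0.005, 0, 0, 0, 1, 0.005, 0, 0, 0, 1, 0, 0, 0, 0]
}}

```text
clock: 18.52
position: [0.5481, -0.0348, -0.0259]
ee_rot: [-2.38, -2.051, -0.0]
force: [-0.2, 0.0, 0.8]
width: 0.001
```

Request:
{"method": "apply_moves", "body": {
  "targets": [1, 0.005, 0, 0, 0, 1, 0.003, 0, 0, 0, 1, 0, 0, 0, 0]
}}

```text
clock: 18.9
position: [0.5486, -0.0317, -0.0259]
ee_rot: [-2.38, -2.051, -0.0]
force: [-0.8, 1.2, 0.4]
width: 0.004
```

Request:
{"method": "apply_moves", "body": {
  "targets": [1, 0.005, 0, 0, 0, 1, 0.003, 0, 0, 0, 1, 0, 0, 0, 0]
}}

```text
clock: 19.27
position: [0.5491, -0.0285, -0.0259]
ee_rot: [-2.38, -2.051, -0.0]
force: [0.6, 0.6, -0.0]
width: 0.006
```

Request:
{"method": "apply_moves", "body": {
  "targets": [1, 0.005, 0, 0, 0, 1, 0.003, 0, 0, 0, 1, 0, 0, 0, 0]
}}

```text
clock: 19.65
position: [0.5496, -0.0253, -0.0259]
ee_rot: [-2.38, -2.051, -0.0]
force: [-0.3, 0.5, -0.5]
width: 0.002
```

Request:
{"method": "apply_moves", "body": {
  "targets": [1, 0.005, 0, 0, 0, 1, 0.003, 0, 0, 0, 1, 0, 0, 0, 0]
}}

```text
clock: 20.02
position: [0.5501, -0.0222, -0.0259]
ee_rot: [-2.38, -2.051, -0.0]
force: [-0.4, 0.9, 0.1]
width: 0.003
```

```bash
python3 -c "
from w import *
rel([.532,-.1467,-.026])
im=eyes.get_image('side')
cv2.imwrite('pics/s13.png',cv2.resize(im[180:330,230:390,::-1],None,fx=4,fy=4,interpolation=cv2.INTER_CUBIC))"
```

```text
pos [ 0.5501 -0.0222 -0.0259] xaxis deg 81.52 shares [-3.146e-01  1.300e-03  2.000e-04] z tilt [ 0.e+00  1.e-04 -1.e+00] F [-0.38  0.87  0.11]
```

View pics/s13.png

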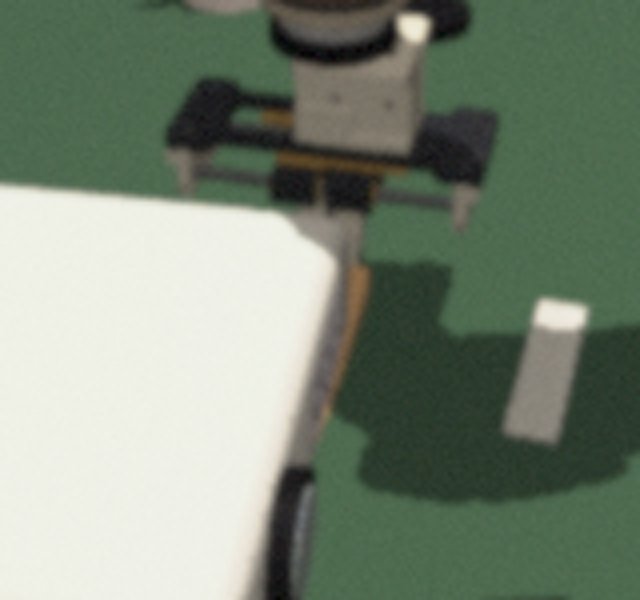

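Request:
{"method": "apply_moves", "body": {
  "targets": [1, 0.004, 0, 0, 0, 1, 0.004, 0, 0, 0, 1, 0, 0, 0, 0]
}}

```text
clock: 20.45
position: [0.5505, -0.0194, -0.0259]
ee_rot: [2.38, 2.05, -0.0]
force: [-0.4, -1.1, -0.6]
width: 0.007
```

Request:
{"method": "apply_moves", "body": {
  "targets": [1, 0.004, 0, 0, 0, 1, 0.002, 0, 0, 0, 1, 0, 0, 0, 0]
}}

```text
clock: 20.82
position: [0.5508, -0.0173, -0.0259]
ee_rot: [2.38, 2.05, -0.0]
force: [-0.1, -4.9, -0.5]
width: 0.007
```

Request:
{"method": "apply_moves", "body": {
  "targets": [1, 0.002, 0, 0, 0, 1, 0, 0, 0, 0, 1, 0, 0, 0, 0]
}}

```text
clock: 21.2
position: [0.5509, -0.0167, -0.0259]
ee_rot: [2.38, 2.05, -0.001]
force: [-0.7, -5.6, 0.7]
width: 0.005
```

Request:
{"method": "apply_moves", "body": {
  "targets": [1, -0.02, 0, 0, 0, 1, -0.08, 0, 0, 0, 1, 0, 0, -0.1, 0, 1, 0, 0, -0.13, 0, 1, 0, 0, -0.13, 0, 1, 0, 0, -0.04, 0, 1, 0, 0, 0, 0]
}}

```text
clock: 22.08
position: [0.5456, -0.0551, 0.1347]
ee_rot: [2.379, 2.052, 0.003]
force: [-0.3, 0.3, -0.5]
width: 0.002
```

```bash
python3 -c "
from w import *
rel([.564,.069,.124])
im=eyes.get_image('side')
cv2.imwrite('pics/s14.png',cv2.resize(im[180:330,230:390,::-1],None,fx=4,fy=4,interpolation=cv2.INTER_CUBIC))
im=eyes.get_image('top')
cv2.imwrite('pics/t14.png',cv2.resize(im[95:225,150:360,::-1],None,fx=3.8,fy=3.8,interpolation=cv2.INTER_CUBIC))"
```

```text
pos [ 0.5456 -0.0551  0.1347] xaxis deg 81.55 shares [ 3.135e-01 -1.000e-04  2.710e-02] z tilt [ 0.0018  0.0011 -1.    ] F [-0.35  0.29 -0.52]
```

View pics/s14.png

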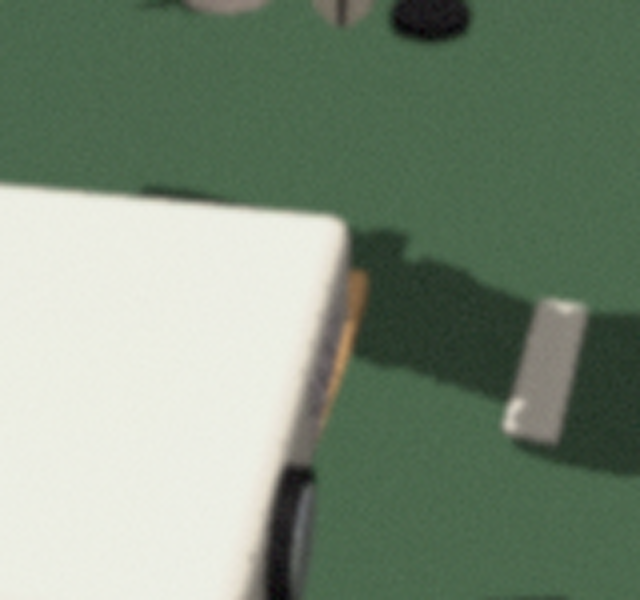

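View pics/t14.png

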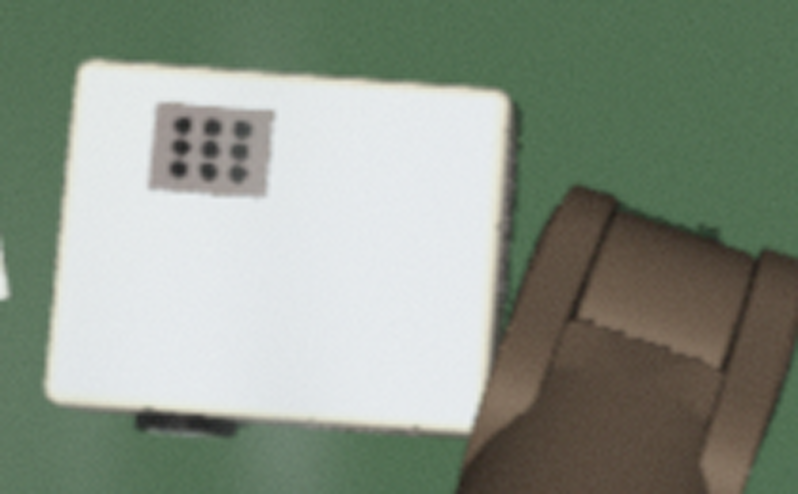

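```bash
python3 -c "
from w import *
o=np.array([229.6,179.6])
k=ray('side',np.array([[367,272]])/4+o,.024);t=ray('side',np.array([[320,428]])/4+o,.002)
u,r=fit([(-.07,.025),(.07,.025)],np.r_[k,t]);rep(u,r)"
```

```text
wedge [0.561  0.0499 1.4107] heading 80.8 res mm [ -1.8 -11.2   1.8  11.2]
foot in wedge 0.0192 0.0015 dir to foot deg 85.2
```

Request:
{"method": "apply_moves", "body": {
  "targets": [1, 0.08, 0, 0, 0, 1, 0.08, 0, 0, 0, 1, 0.08, 0, 0, 0, 1, 0.073, 0, 0, 0, 1, 0, 0, 0, 0]
}}

```text
clock: 22.8
position: [0.5625, 0.0711, 0.1318]
ee_rot: [-2.374, -2.055, 0.004]
force: [-0.1, -0.6, 0.4]
width: 0.007
```

Request:
{"method": "apply_moves", "body": {
  "targets": [1, 0, 0, 0.08, 0, 1, 0, 0, 0.04, 0, 1, 0, 0, 0.015, 0, 1, 0, 0, 0, 0, 1, 0, 0, 0, 0]
}}

```text
clock: 23.42
position: [0.5641, 0.068, 0.0808]
ee_rot: [2.38, 2.05, 0.002]
force: [0.4, 0.2, -0.8]
width: 0.003
```

Request:
{"method": "apply_moves", "body": {
  "targets": [1, 0, 0, 0.01, 0, 1, 0, 0, 0.01, 0, 1, 0, 0, 0, 0]
}}

```text
clock: 23.8
position: [0.5633, 0.0682, 0.0718]
ee_rot: [-2.38, -2.051, 0.001]
force: [-0.2, -0.2, -0.4]
width: 0.006
```

Request:
{"method": "apply_moves", "body": {
  "targets": [1, 0, 0, 0.005, 0, 1, 0, 0, 0, 0]
}}

```text
clock: 24.05
position: [0.5635, 0.0682, 0.07]
ee_rot: [-2.38, -2.051, 0.0]
force: [1.5, 0.4, 1.1]
width: 0.007
```

Request:
{"method": "apply_moves", "body": {
  "targets": [1, 0, 0, 0.004, 0, 1, 0, 0, 0, 0]
}}

```text
clock: 24.3
position: [0.5635, 0.0682, 0.0684]
ee_rot: [-2.38, -2.051, 0.0]
force: [-0.6, -0.7, 0.9]
width: 0.003
```

Request:
{"method": "apply_moves", "body": {
  "targets": [1, 0, 0, 0.003, 0, 1, 0, 0, 0, 0]
}}

```text
clock: 24.55
position: [0.5636, 0.0682, 0.0675]
ee_rot: [2.38, 2.051, 0.0]
force: [-0.8, -0.1, 1.8]
width: 0.004
```

Request:
{"method": "apply_moves", "body": {
  "targets": [1, 0, 0, 0.002, 0, 1, 0, 0, 0, 0]
}}

```text
clock: 24.8
position: [0.5636, 0.0681, 0.0672]
ee_rot: [-2.38, -2.05, -0.001]
force: [-3.5, 0.3, 11.5]
width: 0.006
```

Request:
{"method": "apply_moves", "body": {
  "targets": [1, 0, 0, 0, 0, 1, 0, 0, 0, 0, 1, 0, 0, 0, 0, 1, 0, 0, 0, 0, 1, 0, 0, 0, 0, 1, 0, 0, 0, 0, 1, 0, 0, 0, 0, 1, 0, 0, 0, 0]
}}

```text
clock: 25.8
position: [0.5637, 0.0681, 0.0672]
ee_rot: [-2.38, -2.05, -0.001]
force: [-3.4, 0.3, 10.7]
width: 0.005
```

```bash
python3 -c "
from w import *
rel([.564,.069,.124])
im=eyes.get_image('side')
cv2.imwrite('pics/s15.png',cv2.resize(im[180:330,230:390,::-1],None,fx=4,fy=4,interpolation=cv2.INTER_CUBIC))"
```

```text
pos [0.5637 0.0681 0.0672] xaxis deg 81.49 shares [ 0.0023  0.0006 -0.1419] z tilt [ 4.e-04  6.e-04 -1.e+00] F [-3.37  0.29 10.71]
```

View pics/s15.png

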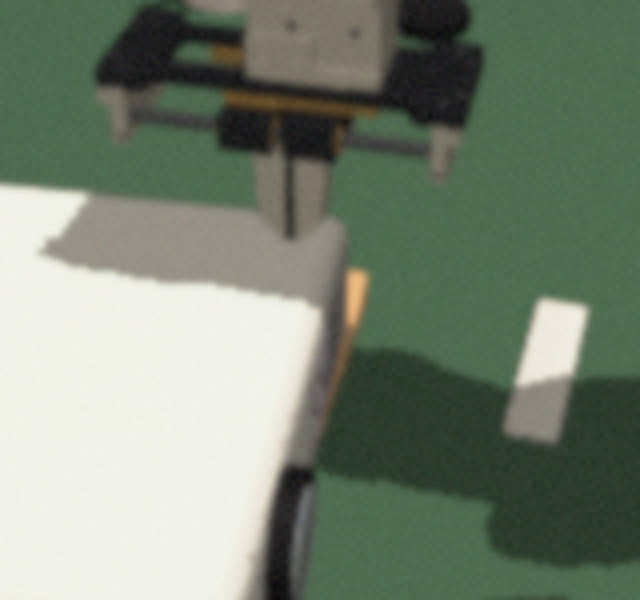

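Request:
{"method": "apply_moves", "body": {
  "targets": [1, 0, 0, -0.01, 0, 1, 0, 0, -0.04, 0, 1, 0, 0, -0.1, 0, 1, 0, 0, -0.1, 0, 1, 0, 0, -0.08, 0, 1, -0.1, 0, 0, 0, 1, -0.12, 0, 0, 0, 1, -0.12, 0, 0, 0, 1, -0.12, 0, 0, 0, 1, -0.12, 0, 0, 0, 1, -0.05, 0, 0, 0, 1, 0, 0, 0, 0, 1, 0, 0, 0, 0]
}}

```text
clock: 27.48
position: [0.5267, -0.1798, 0.1988]
ee_rot: [-2.379, -2.052, -0.001]
force: [0.4, 0.4, -0.9]
width: 0.004
```

```bash
python3 -c "
from w import *
rel([.564,.069,.124])
im=eyes.get_image('side')
cv2.imwrite('pics/s16.png',cv2.resize(im[180:330,230:390,::-1],None,fx=4,fy=4,interpolation=cv2.INTER_CUBIC))
im=eyes.get_image('top')
cv2.imwrite('pics/t16.png',cv2.resize(im[95:225,150:360,::-1],None,fx=3.8,fy=3.8,interpolation=cv2.INTER_CUBIC))"
```

```text
pos [ 0.5267 -0.1798  0.1988] xaxis deg 81.56 shares [0.6289 0.001  0.1874] z tilt [ 3.e-04  7.e-04 -1.e+00] F [ 0.36  0.39 -0.85]
```

View pics/s16.png

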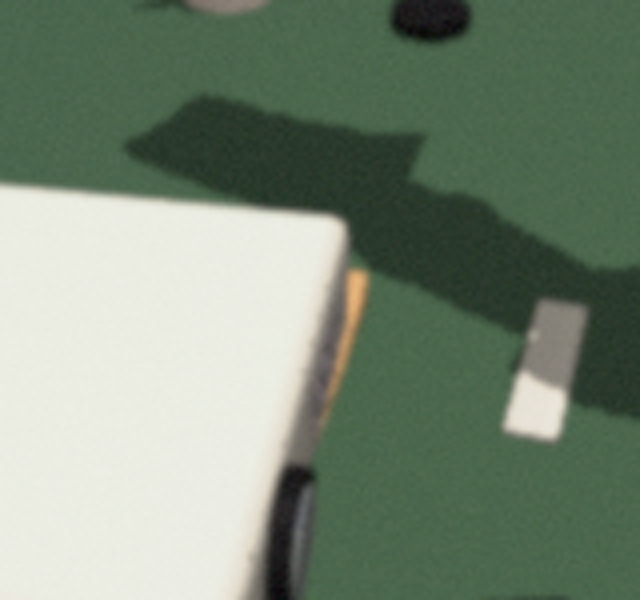

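View pics/t16.png

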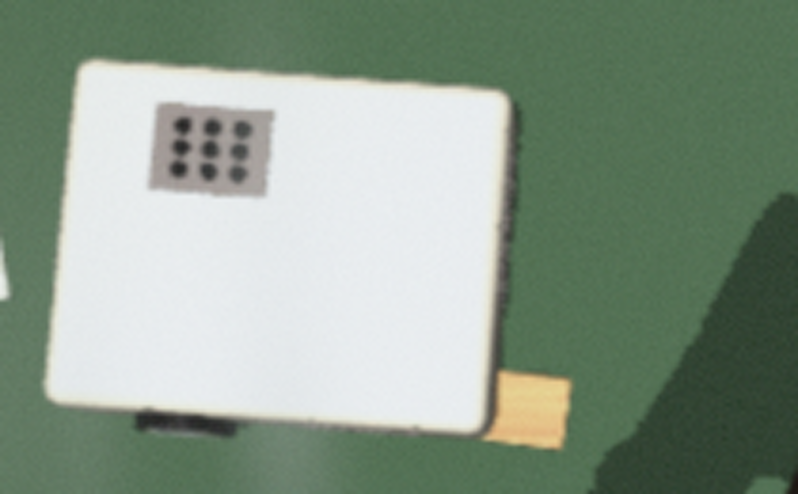

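```bash
python3 -c "
from w import *
k=ray('top',np.array([[571,380],[562,449]])/3.8+[149.63,94.63],.024)
u,r=fit([(-.07,-.025),(-.07,.025)],k);rep(u,r)
F=np.array([.0,.0])"
```

```text
wedge [0.5605 0.0618 1.43  ] heading 81.9 res mm [-0.2  0.   0.2 -0. ]
foot in wedge 0.0075 -0.001 dir to foot deg 74.3
```

```bash
python3 -c "
from cell import arm
print(arm.sign_off(), arm.observe()['clock'])"
```

```text
the job is handed in; nothing more can be done
the job is handed in; nothing more can be done
```

The wedge is snug under the short foot, the corner held firm when I pressed it, and the job was handed in at about 27.5 s of the 58 s allowed; no verdict came back.

- **Pushing the wedge:** I turned it by pushing sideways on its thick end until it pointed at the foot. I then pushed it from behind along the desk until it jammed at about 5 to 6 N.
- **Pressing the corner:** I pressed over the short foot at about 11 N for about 1 s. The fingers sank only about 0.3 mm and then held still, so I saw no sign of rocking.
- **Last pictures:** The foot is about 7.5 mm from the wedge's middle, towards the thin end, and 1 mm off its centre line. The projector looks unmoved, and the arm is clear of everything. The strip and lens cap, and the part of the mug in view, looked untouched. I did not check the remote at the end.

**Height reading off:** The arm's reported height was about 36 mm too low against the desk. My first sideways push therefore passed over the wedge without touching it. I found the offset by lowering the fingers to the desk and corrected for it. That contact went to 53 N at the wrist, more than intended but under the 120 N limit.

**Picture fit that disagreed:** A side-view check of the wedge before the press left about 11 mm of error, probably because its thin end was partly hidden. The final top view agreed with where the push had stopped.

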